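# Close the slide case and lay the slide box down

## Task

Make the two slide boxes ready for stacking: push the open lid of the white slide case over until it is fully shut, and tip the standing dark grey box over where it stands so that it lies flat on the bench with its paper label facing up. Only push with the fingers, in either order: never lift or carry the grey box, and leave the jar, the tube rack and the bottle alone.

Things in the scene. Friction and masses are not known exactly. Their poses are not given: they have to be found in the camera images.
- slide_case: white open slide case fixed to the bench, 100 mm (its x) by 180 mm (its y) by 30 mm high, filled with glass slides; origin at the centre of its underside. The lid is hinged along its +x long side. It stands with its -x side roughly to the robot, turned by up to 0.4 rad
- slide_lid (a joint): angle of the case's blue lid (rad): 0 = shut, 1.57 = upright, up to 1.95 = leaning back away from the case; it starts at 1.45 to 1.85. The stiff hinge keeps the lid where it is left: about 1 N at the free edge moves it, and it must be pushed all the way down. The lid is a plate 100 mm (from hinge line to free edge) by 180 mm by 4 mm, blue, lined with tan cork inside
- lid_edge (a point): middle of the lid's free edge, on the outer (blue) face: 34 mm above the bench when shut, about 130 mm when the lid stands upright
- lid_hinge (a point): middle of the lid's hinge line, on the lid's inner face at the case's +x top rim, 30 mm above the bench; its axes turn with the lid: y along the hinge, -x from the hinge to the free edge, +z out of the lid's outer (blue) face
- grey_box: dark grey closed slide box, loose, 0.2 to 0.45 kg, standing on a long narrow side, turned any way: 40 mm thick (its x), 180 mm long (its y), 90 mm high (its z). Origin at the centre of the underside it starts on. A white paper label with a green stripe is on the wide +x face; the -x face has three light grey bars and no label
- box_center (a point): centre of the grey box: 45 mm above the bench when standing, 20 mm when lying flat on a wide face. Pushed near the top on one wide face the box tips over its far lower edge and falls by itself once leaned past about 24 degrees; the face that was pushed ends up on top
- jar: glass jar with a red cap, 66 mm diameter, 110 mm high, loose; origin at the centre of its underside; leave alone
- tube_rack: green tube rack, 60 by 100 by 57 mm high, loose; origin at the centre of its underside; leave alone
- reagent: small amber bottle with a blue cap, 48 mm diameter, 90 mm high, loose; origin at the centre of its underside; leave alone
Things that resemble listed ones, but are neither listed nor needed, are in the scene too. Leave any red or turquoise look-alike of the slide_case alone.

How it is judged:
By the outcome, as a careful person would: the job done as asked, in the order asked, and still so for the second after the job is handed in, with the robot touching nothing.
It also fails if it takes over 48 s, if anything falls off the work surface, if the arm or the gripper's body presses on something with over 40 N, if the wrist force passes 120 N, or if a joint passes its speed limit or range.

## Robot

A 7-joint arm with a two-finger parallel gripper is mounted at the origin on the work surface. World frame = base frame: x ahead of the robot, y to its left, z up, the work surface at z = 0. Lengths are in m, angles in rad, forces in N, time in s.
With the tool pointing down it reaches from about 0.425 to 0.875 m from the base axis. Payload 4.7 kg.
Tool frame: the origin (TCP) lies between the finger pads; the fingertips stand 22 mm ahead of it and the grasp point (between the pads) lies 3 mm ahead of it (manip.tip_reach is the distance from the TCP to the fingertips, in m); z points along the fingers, y is the line along which they close (so a half turn about z gives the same grasp; the last joint's range is limited). The gripper opens to 87 mm and grips with 3 to 60 N. Pads are 19 mm wide; open, the fingers measure 117 mm over their backs; the gripper's body (75 mm by 190 mm) begins 51 mm behind the grasp point.
Start: joints at [-1.275, 0.321, -0.07, 1.45, 0.023, 1.371, -0.057], TCP at [0.181, 0.624, 0.245] pointing down, gripper open.
Joint ranges: [-2.86, 2.86], [-0.3, 2.09], [-1.38, 1.24], [0.06, 2.45], [-1.56, 4.7], [0.09, 2.05], [-2.69, 2.69]. Speed limits (rad/s): [2.57, 2.57, 3.14, 3.14, 3.14, 3.14, 3.14].

## Interface

Orientations are given as a rotation vector (axis times angle).
In Python, from rig import manip, kinematics, sensors, vision, sign_off, spotter gives the robot as it stands. Calls block until the motion is done:
- manip.reach(position, orientation): joint-space move of the TCP to a pose.
- manip.servo_line(position, rotation=None, max_speed=0.15): straight line of the TCP; rotation=None keeps the orientation; max_speed is the mean speed in m/s.
- manip.move_joints(angles): joint-space move.
- manip.command_gripper(opening, grip_force=None): finger opening in m; grip_force is the grip in N (None keeps the last); returns when the fingers have stopped.
- manip.wait(seconds).
- kinematics.solve_ik(position, orientation): joint angles nearest the present ones, or None.
- sensors.read_state(): the state.
- vision.capture(name): name is "scene" or "top"; returns a dict with "image" (420x560x3 uint8, red, green, blue), "fx", "fy", "cx", "cy" (pixels), "extrinsics" (4x4, takes a point from world to camera coordinates). Camera axes: x right, y down, z forward; pixel columns grow to the right and rows downward; lengths in m; the calibration is good to about 2 mm. A picture is of the moment at which its call begins. There is no depth.
A pose or a line that the arm cannot do raises manip.PlanningError and nothing moves.
- sign_off(): hands the job in; it is judged then, once.
Trained networks look in a picture, given as the dict that the camera call returned (one of the last four; its "shot" number tells which), for a name from the list of things; names that differ only in an ending like _2 or _b are one class to them, and where a whole thing is asked for, a point or a joint stands for the part that bears it (a point fixed in the world has none). Each returns a list of dicts, best first, with "p" (0 to 1); they miss things now and then, are a little off and sometimes report something else, mostly with a low value. They report only what shows in the picture. A call takes as long as a camera call. They do not tell look-alikes from the thing itself.
- spotter.find_in(picture, thing): "at" ([column, row] in pixels, amid what is visible of it).
- spotter.silhouettes(picture, thing): "pixels" (420x560 bool, what is visible of it) and "at" ([column, row] in pixels, amid what is visible of it).
- spotter.pinpoint(picture, thing): "at" ([column, row] in pixels: a listed point, or the origin of a listed thing).
The state is a dict: "t": time; "joint_pos": joint angles; "joint_velocities": joint speeds; "effort": joint torques, N m; "ee_pos": TCP position; "ee_rot": TCP orientation; "contact_force": force on the tool from outside, world axes, zero at the start; "ft_torque": the same for the moment, N m; "grip_width": finger opening in m; "finger_force": force on a finger pad.
Only numpy, scipy, OpenCV 4.12 (cv2) and the standard library are available. Lean on these libraries where they do the work, as an engineer would, in place of code of your own. Each camera call takes 0.05 s, during which the arm holds its last target. There are 200 camera calls.

## Working session

There is one attempt and no reset: what is moved stays moved. The work goes in short steps, each a Python script; the robot and the scene stay as the last script left them, time stands still between calls to the robot, and variables do not carry over. Pictures are saved under pics/ and viewed, at most 10 in all, crops included, and the job is handed in when it is done.

```bash
mkdir -p pics; ls
python3 - <<'E'
from rig import manip, kinematics, sensors, vision, spotter
import cv2,numpy as np
ims=[]
for n in("scene","top"):
    p=vision.capture(n); ims.append(p)
    cv2.imwrite(f"pics/{n}0.png",p["image"][:,:,::-1])
    print(n,p["fx"],p["cx"],p["cy"],np.round(p["extrinsics"],3).tolist())
    for t in("slide_case","slide_lid","lid_edge","lid_hinge","grey_box","box_center","jar","tube_rack","reagent"):
        print(t,[(np.round(d["at"],1).tolist(),round(d["p"],2)) for d in spotter.pinpoint(p,t)[:3]] if t!="slide_lid" else "")
print(sensors.read_state())
E
```

```text
pics
scene 390.6722163710626 280.8964910071434 214.7441293660031 [[0.752, 0.659, -0.014, -0.407], [0.552, -0.641, -0.533, -0.264], [-0.36, 0.392, -0.846, 1.372], [0.0, 0.0, 0.0, 1.0]]
slide_case [([233.8, 271.3], 0.85), ([297.8, 328.1], 0.69), ([250.6, 258.9], 0.65)]
slide_lid 
lid_edge [([252.8, 257.6], 0.92), ([145.1, 226.6], 0.86), ([276.2, 316.0], 0.66)]
lid_hinge [([173.1, 241.3], 0.91), ([246.1, 275.3], 0.86)]
grey_box [([317.9, 177.3], 0.89)]
box_center [([316.2, 166.0], 0.86)]
jar [([350.7, 277.1], 0.74)]
tube_rack [([173.7, 360.3], 0.65)]
reagent [([388.3, 140.2], 0.89)]
top 472.59616279710406 279.16076984308506 206.2416668575265 [[-0.006, -1.0, 0.002, -0.008], [-0.993, 0.006, -0.118, 0.572], [0.118, -0.003, -0.993, 1.275], [0.0, 0.0, 0.0, 1.0]]
slide_case [([368.7, 298.4], 0.93), ([345.7, 138.6], 0.79), ([347.2, 221.0], 0.76)]
slide_lid 
lid_edge [([351.3, 152.7], 0.7), ([342.3, 189.2], 0.65), ([379.4, 317.0], 0.6)]
lid_hinge [([343.9, 204.1], 0.73), ([362.1, 282.3], 0.63), ([344.4, 119.2], 0.6)]
grey_box [([203.0, 229.8], 0.89)]
box_center [([198.8, 227.5], 0.96)]
jar [([276.5, 133.1], 0.75)]
tube_rack []
reagent [([104.1, 200.6], 0.61), ([438.8, 198.5], 0.4)]
{'t': 0.9, 'joint_pos': array([-1.27494138,  0.32102087, -0.07010181,  1.45049938,  0.02255755,
        1.37080594, -0.05692445]), 'joint_velocities': array([-0.00016464,  0.00033806,  0.00053558, -0.00015649, -0.00125486,
       -0.00218912, -0.00038067]), 'effort': array([-4.47960665e-04, -4.91089439e+01, -4.03790921e-01, -3.12770748e+01,
       -6.37917314e-02,  3.35859507e-02,  3.41420537e-05]), 'ee_pos': array([0.18073974, 0.62438207, 0.24457327]), 'ee_rot': array([4.41134771e-01, 3.11045772e+00, 8.00620019e-05]), 'contact_force': array([-0.03597183,  0.40331232, -0.39703746]), 'ft_torque': array([ 0.01636208, -0.05845688,  0.03127384]), 'finger_force': 0.0, 'grip_width': 0.08700618377600883}
```

View pics/scene0.png

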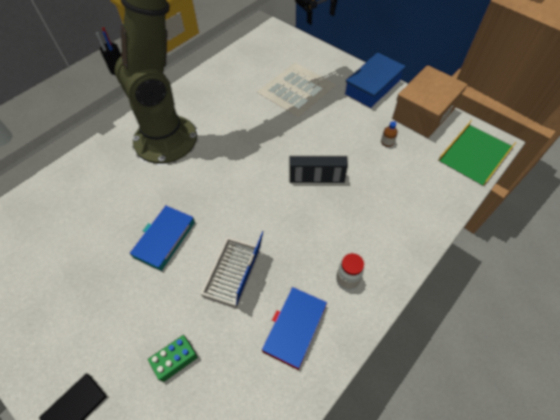

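View pics/top0.png

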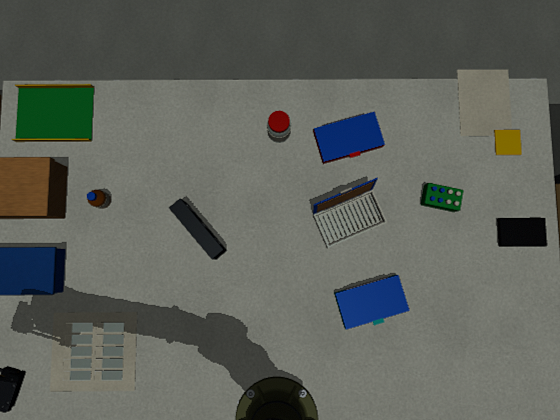

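The top view shows the white case at about (347,218) with its lid roughly upright, a red look-alike at (348,137) and a turquoise one at (372,302). The grey box is at (198,228). In the scene view its bar face points to the camera at (318,172), so the label is on the -x,+y side. I'll zoom in for the corners.

```bash
cat > geo.py <<'E'
import numpy as np
def onplane(p,uv,z):
    E=np.array(p["extrinsics"]);R,t=E[:3,:3],E[:3,3]
    d=R.T@np.array([(uv[0]-p["cx"])/p["fx"],(uv[1]-p["cy"])/p["fy"],1]);c=-R.T@t
    return c+d*(z-c[2])/d[2]
def tri(p,a,q,b):
    A=[];B=[]
    for P,uv in((p,a),(q,b)):
        d=onplane(P,uv,0);E=np.array(P["extrinsics"]);c=-E[:3,:3].T@E[:3,3]
        n=(d-c)/np.linalg.norm(d-c);M=np.eye(3)-np.outer(n,n);A.append(M);B.append(M@c)
    x=np.linalg.solve(sum(A),sum(B));return x
E
python3 - <<'E'
from rig import vision
from geo import *
import cv2
s=vision.capture("scene");t=vision.capture("top")
def crop(p,x,y,w=100,h=75): return cv2.resize(p["image"][y:y+h,x:x+w,::-1],(400,300),interpolation=cv2.INTER_CUBIC)
m=np.vstack([np.hstack([crop(t,300,175),crop(t,150,190)]),np.hstack([crop(s,185,232),crop(s,270,140)])])
cv2.imwrite("pics/z.png",m)
for n,a,b in(("case",(233.8,271.3),(347.2,221)),("edge",(252.8,257.6),(342.3,189.2)),("hinge",(246.1,275.3),(343.9,204.1)),("box",(316.2,166),(198.8,227.5)),("jar",(350.7,277.1),(276.5,133.1)),("bottle",(388.3,140.2),(104.1,200.6))):
    print(n,tri(s,a,t,b).round(4))
E
```

```text
case [ 0.5351 -0.2005  0.    ]
edge [ 0.6026 -0.173   0.137 ]
hinge [ 0.5794 -0.1907  0.0225]
box [0.5107 0.2031 0.0719]
jar [ 0.7928 -0.0013  0.0011]
bottle [0.597  0.4843 0.0153]
```

View pics/z.png

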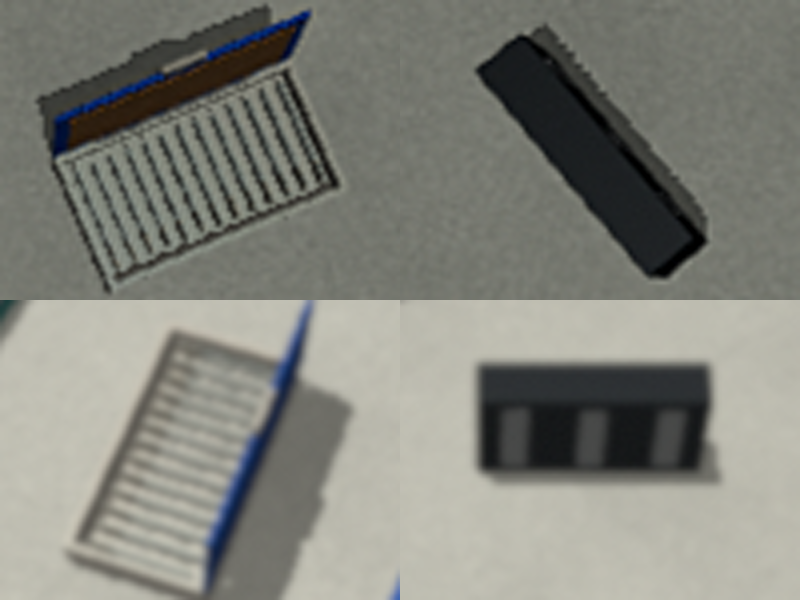

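The crops give clear corners: case rim, lid free edge from (314,205) to (378,178), and the grey box's top face. Bars face +x,-y. Next I compute the poses and plan.

Run:
```python
from rig import vision
from geo import *
t=vision.capture("top")
P=lambda u,v,z:onplane(t,(u,v),z).round(4)
print("rim",[P(*c,.03).tolist() for c in((313.75,214.2),(372.5,191.75),(385,221.5),(327.5,247.5))])
for z in(.125,.13): print("lid edge",[P(*c,z).tolist() for c in((313.75,204.5),(377.5,178))])
print("box",[P(*c,.09).tolist() for c in((170,207.5),(180.75,199.25),(223.25,248.75),(212.5,258))])
print("red",[P(*c,.034).tolist() for c in((314,130),(376,112),(384,145),(323,161))])
```

```text
rim [[0.5492, -0.1075, 0.03], [0.6111, -0.2722, 0.03], [0.5277, -0.3043, 0.03], [0.457, -0.1439, 0.03]]
lid edge [[0.5647, -0.1006, 0.125], [0.633, -0.2669, 0.125]]
lid edge [[0.5641, -0.1002, 0.13], [0.6321, -0.2659, 0.13]]
box [[0.5631, 0.2773, 0.09], [0.585, 0.2493, 0.09], [0.4535, 0.1356, 0.09], [0.4296, 0.1635, 0.09]]
red [[0.7876, -0.1114, 0.034], [0.839, -0.288, 0.034], [0.7432, -0.3076, 0.034], [0.6983, -0.1352, 0.034]]
```

```bash
cat >> geo.py <<'E'
from scipy.spatial.transform import Rotation as Ro
def down(y):  # tool pointing down with its y axis along y (2-vector)
    y=np.array([y[0],y[1],0])/np.linalg.norm(y);z=np.array([0,0,-1.])
    return Ro.from_matrix(np.column_stack([np.cross(y,z),y,z])).as_rotvec()
E
python3 - <<'E'
from rig import manip,kinematics,sensors,vision
from geo import *
import cv2
T=manip.tip_reach
d=np.array([.759,.651]);n=np.array([.651,-.759]);c=np.array([.508,.2065])
pos=lambda s,tip:np.append(c+s*n,tip+T)
q0=sensors.read_state()["joint_pos"];best=None
for y in(d,-d):
    q=kinematics.solve_ik(pos(-.09,.15),down(y))
    if q is not None:
        k=np.abs(np.array(q)-q0).max();print(np.round(q,2),k)
        if best is None or k<best[0]:best=(k,down(y))
R=best[1]
manip.reach(pos(-.09,.15),R)
manip.servo_line(pos(-.09,.079),max_speed=.1)
for s in(-.04,-.02,-.01,0,.01,.02,.03,.04):
    manip.servo_line(pos(s,.079),max_speed=.05)
    print(s,(sensors.read_state()["contact_force"]).round(1))
manip.servo_line(pos(-.02,.15),max_speed=.2)
print(sensors.read_state()["t"])
t=vision.capture("top");s=vision.capture("scene")
cv2.imwrite("pics/b.png",np.hstack([cv2.resize(x["image"],(400,300))[:,:,::-1] for x in(t,s)]))
E
```

```text
[-0.84  0.11  0.26  1.86 -0.03  1.18  0.14] 0.4338611104559439
-0.04 [ 0.5  0.4 -0.4]
-0.02 [-0.2  0.8 -0.8]
-0.01 [-0.3 -0.7 -0.2]
0 [-0.6  0.8  0.9]
0.01 [ 0.2  0.  -0.6]
0.02 [-0.2 -0.4  0.2]
0.03 [ 0.   1.  -0.4]
0.04 [-0.1  0.6  0.3]
7.9667
```

View pics/b.png

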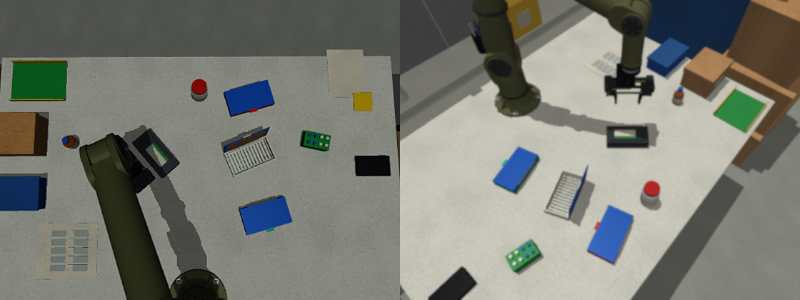

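The grey box lies flat at about (155,152) in the left view, with the label up. Now the lid.

Run:
```python
from rig import manip,kinematics,sensors,vision
from geo import *
import cv2
T=manip.tip_reach
ux=np.array([.927,.376]);uy=np.array([-.376,.927]);h0=np.array([.580,-.190])
pos=lambda s,tip:np.append(h0+s*ux,tip+T)
q0=sensors.read_state()["joint_pos"];best=None
for y in(uy,-uy):
    q=kinematics.solve_ik(pos(.09,.19),down(y))
    if q is not None:
        k=np.abs(np.array(q)-q0).max();print(np.round(q,2),k)
        if best is None or k<best[0]:best=(k,down(y))
R=best[1]
p=sensors.read_state()["ee_pos"];manip.servo_line([p[0],p[1],.26],max_speed=.2)
manip.reach(pos(.09,.22),R)
manip.servo_line(pos(.09,.109),max_speed=.15)
f=lambda:sensors.read_state()["contact_force"].round(1)
print("pre",f())
h=.010;r=.075
for s in(.05,.03,h):
    manip.servo_line(pos(s,.109),max_speed=.08);print(s,f())
for th in np.radians([75,60,45,30,15,5]):
    manip.servo_line(pos(h-r*np.cos(th),.034+r*np.sin(th)),max_speed=.08);print(round(np.degrees(th)),f())
z=.036
while z>.024:
    manip.servo_line(pos(h-r,z),max_speed=.03);F=f();print(z,F,sensors.read_state()["ee_pos"][2]-T)
    if F[2]>15:break
    z-=.002
manip.servo_line(pos(h-r,.12),max_speed=.2)
manip.servo_line(pos(.02,.25),max_speed=.3)
manip.reach([.3,.45,.3],R)
print(sensors.read_state()["t"])
t=vision.capture("top");s=vision.capture("scene")
c=lambda p,x,y:cv2.resize(p["image"][y:y+150,x:x+200,::-1],(400,300),interpolation=cv2.INTER_CUBIC)
cv2.imwrite("pics/l.png",np.vstack([np.hstack([c(t,250,130),c(t,130,150)]),np.hstack([c(s,150,200),c(s,230,100)])]))
```

```text
[-0.17  0.43  0.49  1.42 -0.2   1.34  2.29] 2.0088464925965597
[-0.35  0.48  0.76  1.43 -0.33  1.36 -0.76] 1.0416750257083391
pre [-0.5 -0.   1. ]
0.05 [0.4 0.4 0.4]
0.03 [ 0.7 -0.2  0.2]
0.01 [0.8 0.3 0.1]
75 [-0.1  0.4  0.1]
60 [ 0.4  0.1 -0.2]
45 [-0.1  0.1  0.4]
30 [0.6 0.7 0.5]
15 [ 0.4 -0.1 -0.3]
5 [-0.2  0.6  0.6]
0.036 [-0.3  1.   0. ] 0.03587279003990805
0.033999999999999996 [-0.3  0.6  3.8] 0.034468449639696086
0.031999999999999994 [-5.4  2.3 18.3] 0.03419609508536068
19.3417
```

View pics/l.png

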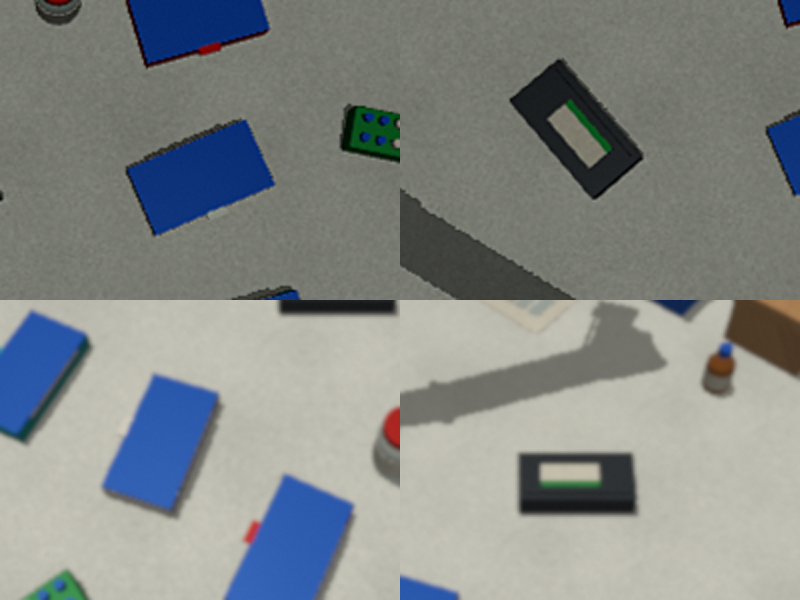

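The crops show the lid fully shut: the tip met a hard stop at 34 mm with 18 N. The grey box lies flat, label up, and the other objects are where they were.

```bash
python3 -c "
from rig import sign_off
print(sign_off())"
```

```text
the job is handed in; nothing more can be done
None
```

The white case's lid is fully shut, the grey box lies flat with its label up, nothing else was moved, and the job was handed in at about 19 s on the robot's clock.

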